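# Stow the finished gearheads by heft

### The job

The gearheads on the mat look alike, but the finished ones are full of steel gears and weigh more than twice as much as the empty housings, so lift each one to tell. Pull the cabinet's top drawer out to its stop, lay the finished gearheads flat in it and the empty housings in the tote, then push the drawer fully shut. Leave the lower drawer and everything else on the bench alone.

Things in the scene. Friction and masses are not known exactly. Their poses are not given: they have to be found in the camera images.
- gearhead_1_center (a point): gearhead: square housing 42 x 42 x 75 mm, black with aluminium ends; an 8 mm steel shaft stands 20 mm out of its +x end. Starts lying on a flat on the mat. Either finished (steel gears inside, 0.49 to 0.61 kg) or an empty housing (0.18 to 0.22 kg), alike outside; its number means nothing. Point: centre of the housing, 21 mm above what it lies on; x towards the shaft. None if absent
- gearhead_2_center (a point): gearhead: square housing 42 x 42 x 75 mm, black with aluminium ends; an 8 mm steel shaft stands 20 mm out of its +x end. Starts lying on a flat on the mat. Either finished (steel gears inside, 0.49 to 0.61 kg) or an empty housing (0.18 to 0.22 kg), alike outside; its number means nothing. Point: centre of the housing, 21 mm above what it lies on; x towards the shaft. None if absent
- gearhead_3_center (a point): gearhead: square housing 42 x 42 x 75 mm, black with aluminium ends; an 8 mm steel shaft stands 20 mm out of its +x end. Starts lying on a flat on the mat. Either finished (steel gears inside, 0.49 to 0.61 kg) or an empty housing (0.18 to 0.22 kg), alike outside; its number means nothing. Point: centre of the housing, 21 mm above what it lies on; x towards the shaft. None if absent
- gearhead_4_center (a point): gearhead: square housing 42 x 42 x 75 mm, black with aluminium ends; an 8 mm steel shaft stands 20 mm out of its +x end. Starts lying on a flat on the mat. Either finished (steel gears inside, 0.49 to 0.61 kg) or an empty housing (0.18 to 0.22 kg), alike outside; its number means nothing. Point: centre of the housing, 21 mm above what it lies on; x towards the shaft. None if absent
- gearhead_5_center (a point): gearhead: square housing 42 x 42 x 75 mm, black with aluminium ends; an 8 mm steel shaft stands 20 mm out of its +x end. Starts lying on a flat on the mat. Either finished (steel gears inside, 0.49 to 0.61 kg) or an empty housing (0.18 to 0.22 kg), alike outside; its number means nothing. Point: centre of the housing, 21 mm above what it lies on; x towards the shaft. None if absent
- drawer_top (a joint): top drawer of the grey two-drawer steel cabinet, in m: 0 shut, 0.17 at its stop. It slides along -x of drawer_top_handle with 2 N of friction, stays where left, starts up to 25 mm ajar. In the frame of drawer_top_handle its inside floor is at z = -42 mm, x = 54 to 314 mm, y = -122 to 122 mm; side walls 41 mm high, front 68. At the stop x = 54 to 224 mm is out of the cabinet, whose roof is at z = +23 mm
- drawer_low (a joint): the same for the drawer below it, which is shut and stays shut
- drawer_top_handle (a point): middle of the bar handle of the top drawer: a level round bar 10 mm thick, 120 mm long along y, its axis 42 mm from the drawer front, 126 mm above the bench, 29 mm below the cabinet's top. x points into the cabinet, z up; moves with the drawer. The cabinet (300 mm deep, 270 wide, 155 high) is fixed, left or right on the bench
- tote_floor (a point): centre of the inner floor, 4 mm above the bench, of the fixed blue open tote: 260 mm along its x, 220 mm along y, 55 mm high outside, walls 4 mm. It stands on the other side of the bench from the cabinet, with a silver power supply behind it
- screwdriver: bystander: screwdriver 170 mm long lying among the gearheads, up to about 30 mm high
- profile_offcut: bystander: offcut of 40 x 40 mm aluminium profile, 120 mm long, lying among the gearheads

How it is judged (in metres and radians):
On the way:
1. the top drawer is pulled out to its stop (at least 162 of 170 mm) (value of joint drawer_top above 0.162 m), for 0.2 s.
At the end, for the whole second after the job is handed in: Heavy gearheads lie in the top drawer on its floor (centre inside, at most 45 mm above it), light ones in the tote (centre inside, at most 50 mm above its floor); top drawer shut to within 8 mm, lower one to within 20 mm; all at rest (value of joint drawer_top below 0.008 m and value of joint drawer_low below 0.02 m and ((x of gearhead_1_center in the frame of drawer_top_handle between 0.056 and 0.316 m and y of gearhead_1_center in the frame of drawer_top_handle between -0.123 and 0.123 m and z of gearhead_1_center in the frame of drawer_top_handle between -0.037 and 0.003 m and contact force between gearhead_1 and drawer_top above 3.4 N) or (x of gearhead_1_center in the frame of tote_floor between -0.128 and 0.128 m and y of gearhead_1_center in the frame of tote_floor between -0.108 and 0.108 m and z of gearhead_1_center in the frame of tote_floor between 0.005 and 0.05 m and contact force between gearhead_1 and tote below 3.4 N)) and ((x of gearhead_2_center in the frame of drawer_top_handle between 0.056 and 0.316 m and y of gearhead_2_center in the frame of drawer_top_handle between -0.123 and 0.123 m and z of gearhead_2_center in the frame of drawer_top_handle between -0.037 and 0.003 m and contact force between gearhead_2 and drawer_top above 3.4 N) or (x of gearhead_2_center in the frame of tote_floor between -0.128 and 0.128 m and y of gearhead_2_center in the frame of tote_floor between -0.108 and 0.108 m and z of gearhead_2_center in the frame of tote_floor between 0.005 and 0.05 m and contact force between gearhead_2 and tote below 3.4 N)) and ((x of gearhead_3_center in the frame of drawer_top_handle between 0.056 and 0.316 m and y of gearhead_3_center in the frame of drawer_top_handle between -0.123 and 0.123 m and z of gearhead_3_center in the frame of drawer_top_handle between -0.037 and 0.003 m and contact force between gearhead_3 and drawer_top above 3.4 N) or (x of gearhead_3_center in the frame of tote_floor between -0.128 and 0.128 m and y of gearhead_3_center in the frame of tote_floor between -0.108 and 0.108 m and z of gearhead_3_center in the frame of tote_floor between 0.005 and 0.05 m and contact force between gearhead_3 and tote below 3.4 N)) and ((x of gearhead_4_center in the frame of drawer_top_handle between 0.056 and 0.316 m and y of gearhead_4_center in the frame of drawer_top_handle between -0.123 and 0.123 m and z of gearhead_4_center in the frame of drawer_top_handle between -0.037 and 0.003 m and contact force between gearhead_4 and drawer_top above 3.4 N) or (x of gearhead_4_center in the frame of tote_floor between -0.128 and 0.128 m and y of gearhead_4_center in the frame of tote_floor between -0.108 and 0.108 m and z of gearhead_4_center in the frame of tote_floor between 0.005 and 0.05 m and contact force between gearhead_4 and tote below 3.4 N)) and ((x of gearhead_5_center in the frame of drawer_top_handle between 0.056 and 0.316 m and y of gearhead_5_center in the frame of drawer_top_handle between -0.123 and 0.123 m and z of gearhead_5_center in the frame of drawer_top_handle between -0.037 and 0.003 m and contact force between gearhead_5 and drawer_top above 3.4 N) or (x of gearhead_5_center in the frame of tote_floor between -0.128 and 0.128 m and y of gearhead_5_center in the frame of tote_floor between -0.108 and 0.108 m and z of gearhead_5_center in the frame of tote_floor between 0.005 and 0.05 m and contact force between gearhead_5 and tote below 3.4 N)) and linear speed of each of gearhead_1, gearhead_2, gearhead_3, gearhead_4, gearhead_5 below 0.03 m/s); the robot touches nothing.
It fails at once if a bystander is moved by more than 60 mm (distance of any of screwdriver, profile_offcut, stepper_motor, filament_spool, solvent_bottle, wrench, mug from where it was at the start of the episode above 0.06 m).
It fails at once if the lower drawer is pulled out by more than 30 mm (value of joint drawer_low above 0.03 m).
Of gearhead_1, gearhead_2, gearhead_3, gearhead_4, gearhead_5 only 3 to 5 are there at a start; the rules pass over those that are not, and their reading is None.
At some moment in a run one of gearhead_1, gearhead_2, gearhead_3, gearhead_4, gearhead_5 may be knocked a few centimetres aside while the robot is not near it.
Once in a run the grip may slacken for a moment while it holds something.
It also fails if it takes over 210 s, if anything falls off the work surface, if the arm or the gripper's body presses on something with over 40 N, if the wrist force passes 120 N, or if a joint passes its speed limit or range.

### The arm

A 6-joint arm with a two-finger parallel gripper is mounted at the origin on the work surface. World frame = base frame: x ahead of the robot, y to its left, z up, the work surface at z = 0. Lengths are in m, angles in degrees, forces in N, time in s.
With the tool pointing down it reaches from about 0.3 to 0.875 m from the base axis. Payload 6.4 kg.
Tool frame: the origin (TCP) lies between the finger pads; the fingertips stand 19 mm ahead of it and the grasp point (between the pads) is the TCP; z points along the fingers, x is the direction in which the jaws open and shut, and the axes are right-handed (so a half turn about z gives the same grasp; the last joint's range is limited). The gripper opens to 88 mm and grips with 3 to 60 N. Pads are 18 mm wide; open, the fingers measure 123 mm over their backs; the gripper's body (75 mm by 187 mm) begins 45 mm behind the grasp point.
Start: joints at [60.029, 10.359, 92.074, -0, 77.567, -11.82], TCP at [0.179, 0.546, 0.258] pointing down, gripper open.
Joint ranges: [-171.53, 171.53], [-51.25, 118.39], [17.06, 147.69], [-65.23, 245.23], [0, 150.52], [-178.68, 178.68]. Speed limits (degrees/s): [147.25, 147.25, 172.46, 180, 180, 180].

### API

Orientations are given as [roll, pitch, yaw] about the fixed x, y, z axes, in that order (R = Rz(yaw) Ry(pitch) Rx(roll)).
In Python, from plant import env, claw, planner, camera, camera_info, workorder, readout gives the robot as it stands. Calls block until the motion is done:
- env.move_pose(position, orientation): joint-space move of the TCP to a pose.
- env.move_linear(position, orientation=None, velocity=0.15): straight line of the TCP; orientation=None keeps the orientation; velocity is the mean speed in m/s.
- env.goto_joints(angles): joint-space move.
- claw.set_gripper(opening, newtons=None): finger opening in m; newtons is the grip in N (None keeps the last); returns when the fingers have stopped.
- env.wait(seconds).
- planner.solve_ik(position, orientation): joint angles nearest the present ones, or None.
- camera(name): name is "side" or "top"; returns the picture (480x640x3 uint8, red, green, blue); there is no depth.
- camera_info(name): a dict with "intrinsics" (3x3 intrinsics, pixels), "R" (3x3) and "t" (3): a world point X has camera coordinates R X + t. Camera axes: x right, y down, z forward; pixel columns grow to the right and rows downward; lengths in m; the calibration is good to about 2 mm. A picture is of the moment at which its call begins. camera_info takes no time and is no camera call.
A pose or a line that the arm cannot do raises env.PlanningError and nothing moves.
- workorder.job_done(): hands the job in, once; it reports no verdict.
Readings, each from a call of its own:
- readout.get_time_s(): time.
- readout.get_joint_positions(): joint angles.
- readout.get_dq(): joint speeds.
- readout.get_tau(): joint torques, N m.
- readout.get_ee_pos(): TCP position.
- readout.get_tool_rot(): TCP orientation.
- readout.get_ft_force(): force on the tool from outside, world axes, zero at the start.
- readout.get_torque(): the same for the moment, N m.
- readout.get_finger_gap(): finger opening in m.
Only numpy, scipy, OpenCV 4.12 (cv2) and the standard library are available. Lean on these libraries where they do the work, as an engineer would, in place of code of your own. Each camera call takes 0.05 s, during which the arm holds its last target.

## Working session

There is one attempt and no reset: what is moved stays moved. The work goes in short steps, each a Python script; the robot and the scene stay as the last script left them, time stands still between calls to the robot, and variables do not carry over. Pictures are saved under pics/ and viewed, and the job is handed in when it is done.

```bash
ls; mkdir -p pics; python3 - <<'E'
from plant import env,claw,planner,camera,camera_info,workorder,readout
import cv2
for n in("side","top"):
    cv2.imwrite(f"pics/{n}0.png",camera(n)[:,:,::-1]); i=camera_info(n); print(n,i)
print(readout.get_time_s(),readout.get_ft_force(),readout.get_tool_rot())
E
```

```text
pics
side {'intrinsics': array([[615.56034148,   0.        , 326.0784427 ],
       [  0.        , 615.56034148, 236.79583728],
       [  0.        ,   0.        ,   1.        ]]), 'R': array([[ 0.92272433, -0.38475797, -0.02326181],
       [-0.2265583 , -0.49252831, -0.84028995],
       [ 0.31185115,  0.78062614, -0.54163797]]), 't': array([-0.50991158,  0.19520923,  1.17718966])}
top {'intrinsics': array([[531.05673165,   0.        , 320.48490429],
       [  0.        , 531.05673165, 234.84093227],
       [  0.        ,   0.        ,   1.        ]]), 'R': array([[ 0.06665079, -0.99776803, -0.00407796],
       [-0.97674473, -0.06441062, -0.20450187],
       [ 0.20378276,  0.01761334, -0.97885768]]), 't': array([-0.03086539,  0.56244996,  1.25359633])}
0.1 [ 1.21216685 -0.71363254  0.02319281] [-1.79981470e+02  8.67254069e-02  7.18494414e+01]
```

View pics/top0.png

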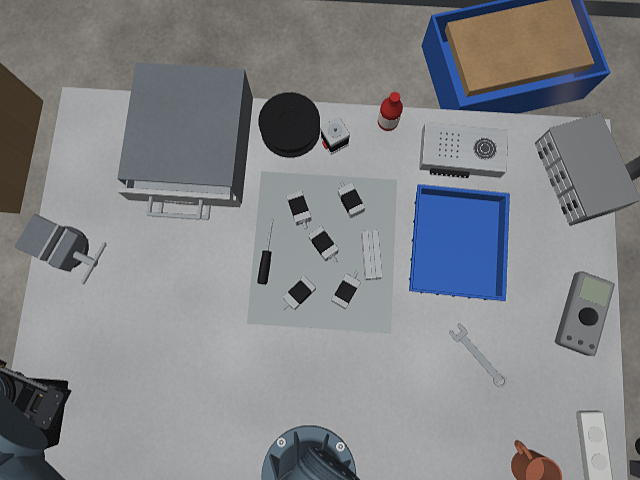

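View pics/side0.png

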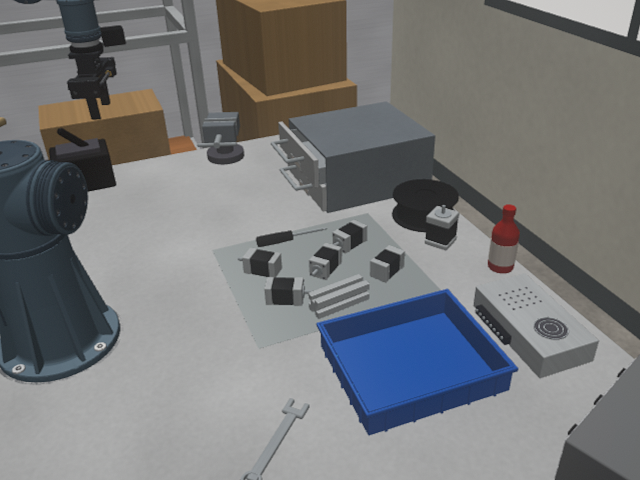

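The top view shows five gearheads near (300,207), (351,199), (323,243), (299,292) and (346,290). The profile is at (371,254), the screwdriver at (267,250), the cabinet handle at about (178,213), and the tote at (460,243). I'll enlarge these next.

```bash
python3 - <<'E'
import cv2
a=cv2.imread("pics/top0.png")
cv2.imwrite("pics/c1.png",cv2.resize(a[170:330,245:400],None,fx=5,fy=5,interpolation=cv2.INTER_CUBIC)[:800])
c=a[175:320,250:395]; cv2.imwrite("pics/c1.png",cv2.resize(c,None,fx=4.1,fy=4.1,interpolation=cv2.INTER_CUBIC)[:600])
c=a[150:230,110:260]; cv2.imwrite("pics/c2.png",cv2.resize(c,None,fx=5,fy=5,interpolation=cv2.INTER_CUBIC))
s=cv2.imread("pics/side0.png")
c=s[205:325,210:370]; cv2.imwrite("pics/c3.png",cv2.resize(c,None,fx=5,fy=5,interpolation=cv2.INTER_CUBIC))
E
```

```text
(no output)
```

View pics/c1.png

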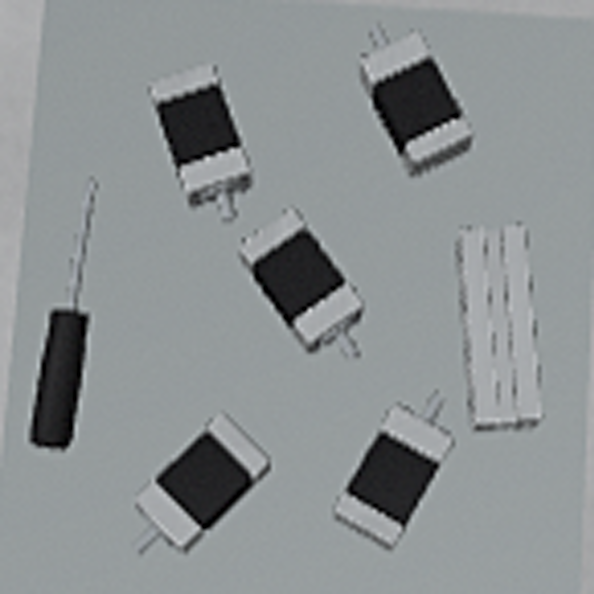

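View pics/c2.png

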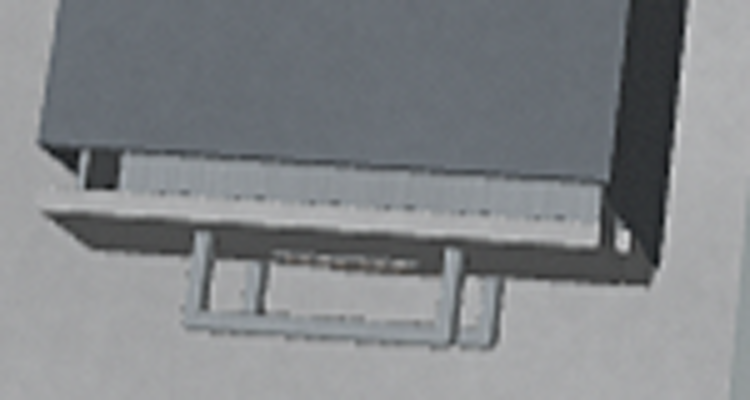

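View pics/c3.png

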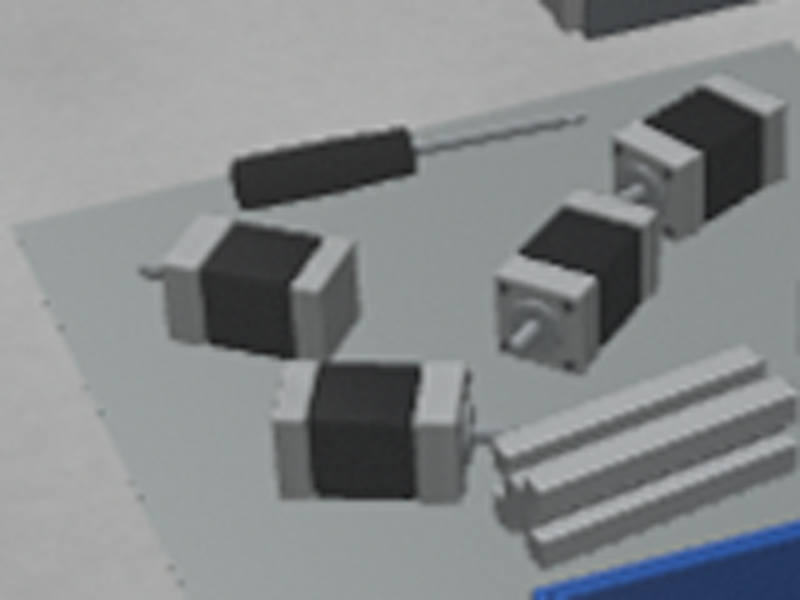

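```bash
cat > h.py <<'E'
import numpy as np,cv2
from plant import env,claw,planner,camera,camera_info,workorder,readout
def proj(n,X):
    i=camera_info(n); c=np.atleast_2d(X)@i["R"].T+i["t"]; p=c@i["intrinsics"].T; return p[:,:2]/p[:,2:]
def unproj(n,u,v,z):
    i=camera_info(n); d=i["R"].T@np.linalg.inv(i["intrinsics"])@np.array([u,v,1.]); C=-i["R"].T@i["t"]
    return C+d*(z-C[2])/d[2]
def box(x,y,zc,yaw):
    c,s=np.cos(yaw),np.sin(yaw); P=[]
    for a in(-.0375,.0375):
        for b in(-.021,.021):
            for h in(-.021,.021): P.append([x+c*a-s*b,y+s*a+c*b,zc+h])
    P+= [[x+c*.0375,y+s*.0375,zc],[x+c*.0575,y+s*.0575,zc]]
    return np.array(P)
ED=[(0,1),(2,3),(4,5),(6,7),(0,2),(1,3),(4,6),(5,7),(0,4),(1,5),(2,6),(3,7),(8,9)]
def draw(img,n,P,org,f,col=(0,0,255)):
    p=(proj(n,P)-org+.5)*f-.5
    for a,b in ED: cv2.line(img,tuple(int(round(q)) for q in p[a]),tuple(int(round(q)) for q in p[b]),col,1)
def crop(n,x0,y0,x1,y1,name,boxes=(),a=None):
    if a is None: a=camera(n)[:,:,::-1].copy()
    f=min(800/(x1-x0),600/(y1-y0)); o=cv2.resize(a[y0:y1,x0:x1],(int((x1-x0)*f),int((y1-y0)*f)),interpolation=cv2.INTER_CUBIC)
    for b in boxes: draw(o,n,box(*b),np.array([x0,y0]),f)
    cv2.imwrite("pics/"+name+".png",o); return a
def black(a,x0=250,y0=175,x1=395,y1=330,z=.043,thr=55):
    g=a[y0:y1,x0:x1].max(2); m=(g<thr).astype(np.uint8); k,l,st,ce=cv2.connectedComponentsWithStats(m)
    out=[]
    for i in range(1,k):
        if st[i,4]>100:
            ys,xs=np.nonzero(l==i); W=np.array([unproj("top",x+x0,y+y0,z)[:2] for x,y in zip(xs,ys)])
            r=cv2.minAreaRect((W*1000).astype(np.float32)); out.append((st[i,4],(ce[i]+[x0,y0]).round(1),np.array(r[0])/1000,np.round(r[1],1),r[2],W.mean(0).round(4)))
    return out
E
python3 - <<'E'
from h import *
a=cv2.imread("pics/top0.png")
for o in black(a): print(o)
for u,v in((187,325),(455,341)): print("handle",unproj("top",110+u/5,150+v/5,.126))
for u,v in((417,186),(508,190),(505,299),(411,290)): print("tote rim",unproj("top",u,v,.055))
i=camera_info("top");print(-i["R"].T@i["t"])
crop("top",400,170,520,310,"t1",a=a)
s=cv2.imread("pics/side0.png"); crop("side",250,100,440,220,"s1",a=s)
E
```

```text
(np.int32(274), array([350.6, 199.5]), array([ 0.66153943, -0.06430553]), array([44. , 44.9]), 31.22036361694336, array([ 0.6627, -0.0633]))
(np.int32(249), array([297.8, 205.1]), array([0.63938171, 0.06915029]), array([40.4, 40.3]), 24.02859115600586, array([0.6393, 0.0692]))
(np.int32(278), array([322. , 241.7]), array([0.5494201 , 0.00185527]), array([41.1, 43. ]), 39.37980270385742, array([0.5492, 0.0018]))
(np.int32(316), array([264.1, 267.3]), array([0.47638336, 0.14011426]), array([24.5, 81.5]), 87.08906555175781, array([0.4756, 0.1401]))
(np.int32(298), array([299.7, 291.8]), array([0.42130768, 0.04778989]), array([40. , 41.4]), 49.138031005859375, array([0.4212, 0.0479]))
(np.int32(274), array([345.2, 291.3]), array([ 0.42984192, -0.06295111]), array([39.6, 40.8]), 63.83946228027344, array([ 0.4298, -0.0629]))
handle [0.56997348 0.41616497 0.126     ]
handle [0.57056313 0.28890179 0.126     ]
tote rim [ 0.70548953 -0.22802177  0.055     ]
tote rim [ 0.70996854 -0.45666747  0.055     ]
tote rim [ 0.43547054 -0.4480116   0.055     ]
tote rim [ 0.44216989 -0.22129734  0.055     ]
[ 0.29596592 -0.01664876  1.3419886 ]
```

View pics/t1.png

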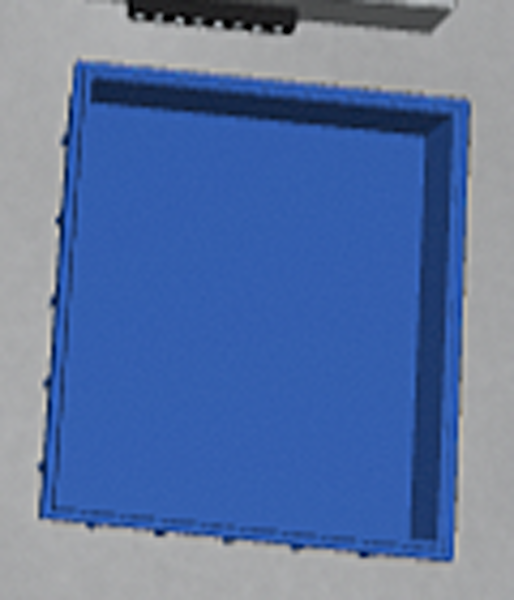

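View pics/s1.png

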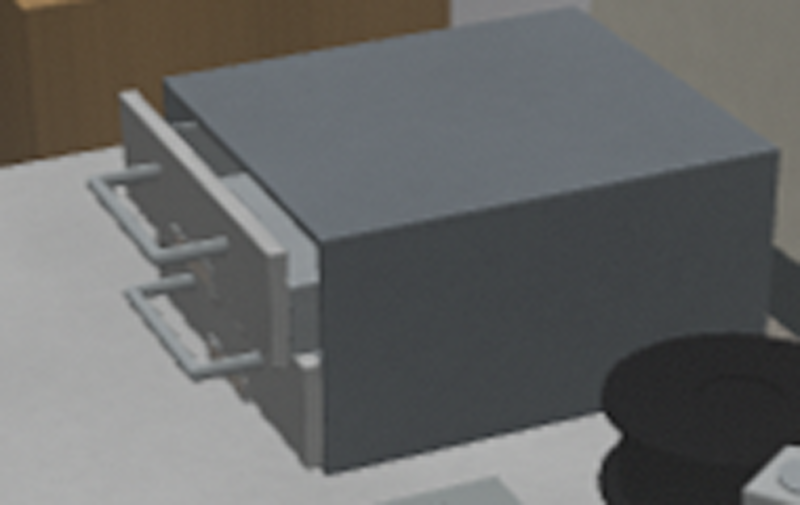

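```bash
cat > g0.py <<'E'
import numpy as np
r=np.radians
G=[(.6385,.069,.0225,r(203.5)),(.6605,-.064,.0225,r(31)),(.549,.0015,.0225,r(219.4)),(.421,.0478,.0225,r(139)),(.4298,-.063,.0225,r(-26.2))]
E
python3 - <<'E'
from h import *; from g0 import G
a=cv2.imread("pics/top0.png"); s=cv2.imread("pics/side0.png")
crop("top",250,175,395,320,"o1",G,a); crop("side",210,205,410,325,"o2",G,s)
for n,u,v in(("side",271.9,143.2),("side",286.8,160.6)): print(unproj(n,u,v,.126))
for u,v in((40,145),(605,182)): print("roof",unproj("top",110+u/5,150+v/5,.155))
for u,v in((163,78),(322,242)): print("roof side",unproj("side",250+u/4.21,100+v/4.21,.155))
E
```

```text
[0.57489318 0.41451568 0.126     ]
[0.57531846 0.2992322  0.126     ]
roof [0.64502748 0.48609169 0.155     ]
roof [0.64438244 0.22039351 0.155     ]
roof side [0.64933768 0.48694983 0.155     ]
roof side [0.6480465  0.21697997 0.155     ]
```

View pics/o1.png

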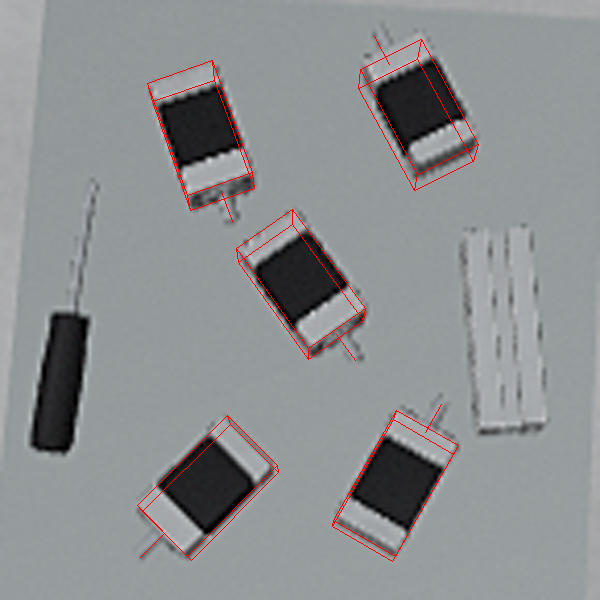

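View pics/o2.png

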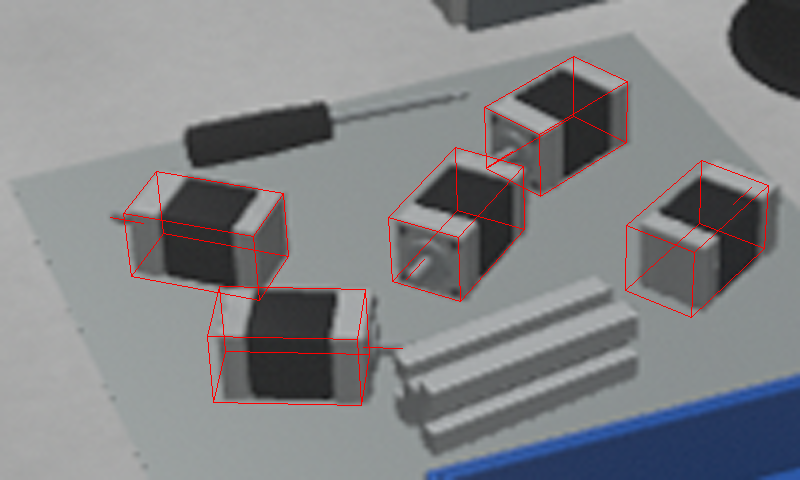

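The wireframes agree with the pictures, except that B sits about 6 mm further along its shaft. The cabinet is square to the world axes. The handle is at about (0.572, 0.353), and the tote centre is at about (0.573, -0.338) with a yaw of about -1°. I'll open the drawer first.

```bash
sed -i 's/(.6605,-.064,.0225/(.6660,-.0608,.0225/' g0.py; cat >> h.py <<'E'
def ori(yawdeg):
    """tool down, jaw axis at yaw (mod 180); choose q6 closest to centre"""
    return yawdeg
def best(pos,yaw):
    c=[]
    for k in(-180,0,180):
        o=[180,0,(yaw+k+180)%360-180]; q=planner.solve_ik(pos,o)
        if q is not None: c.append((abs(q[5]),o,q))
    return min(c,key=lambda t:t[0]) if c else None
def st(msg=""):
    print(msg,"t",round(readout.get_time_s(),1),"ee",np.round(readout.get_ee_pos(),4),"F",np.round(readout.get_ft_force(),2),"gap",round(readout.get_finger_gap(),4),flush=True)
E
python3 - <<'E'
from h import *
b=best([.5725,.3525,.22],0); print(b)
env.move_pose([.5725,.3525,.22],b[1]); claw.set_gripper(.030,15); st("above")
crop("top",110,120,260,240,"d0"); crop("side",230,60,430,220,"d1")
E
```

```text
(np.float64(21.530318314871373), [180, 0, 0], array([ 2.15303183e+01,  2.43040337e+01,  7.88439273e+01, -2.54444375e-14,
        7.68520390e+01,  2.15303183e+01]))
above t 2.7 ee [0.5725 0.3524 0.22  ] F [-0.04  0.2  -0.29] gap 0.0298
```

View pics/d0.png

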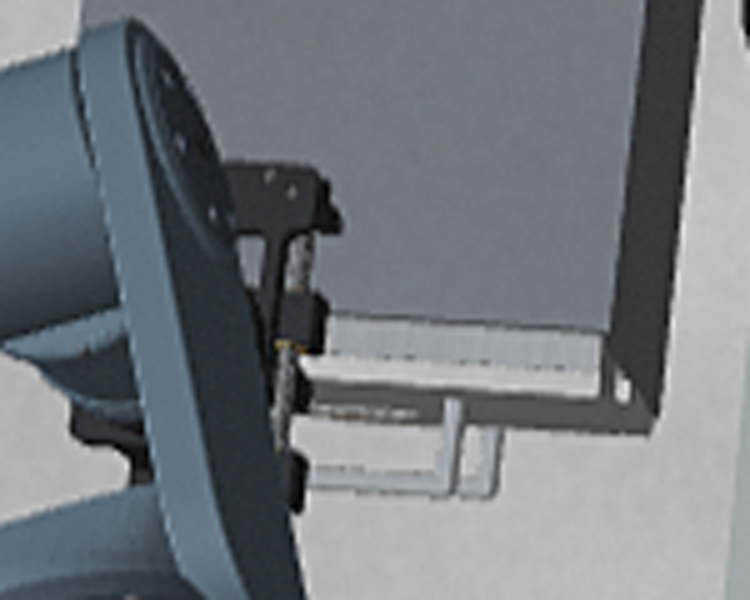

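View pics/d1.png

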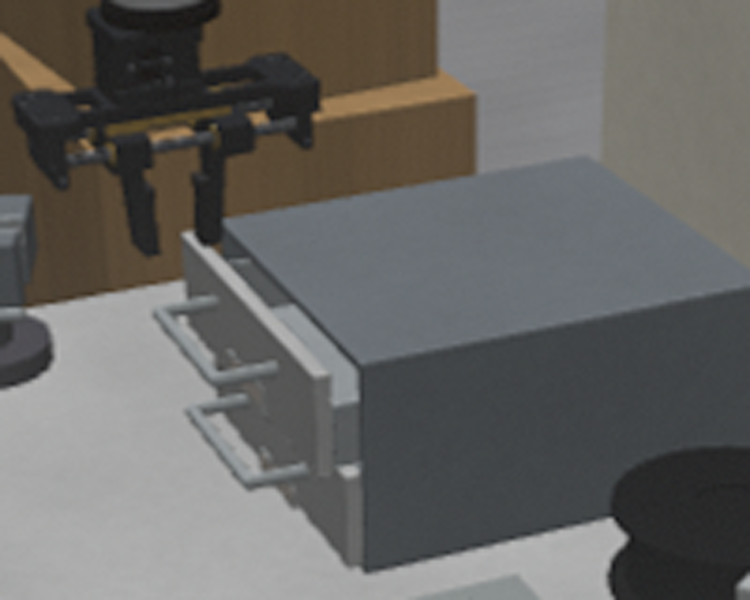

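The jaws straddle the bar, and the long body lies along x above the roof. Next I go down, grip and pull.

```bash
python3 - <<'E'
from h import *
env.move_linear([.5725,.3525,.165],velocity=.15); st("165")
env.move_linear([.5725,.3525,.131],velocity=.06); st("131")
claw.set_gripper(.0,20); st("grip")
x=.5725
for tx in(.54,.46):
    env.move_linear([tx,.3525,.131],velocity=.10); st(tx)
for tx in(.44,.43,.425,.42,.416,.412):
    env.move_linear([tx,.3525,.131],velocity=.03); st(tx)
    if abs(readout.get_ft_force()[0])>12: break
crop("top",90,120,290,300,"e0"); crop("side",170,60,430,240,"e1")
E
```

```text
165 t 3.3 ee [0.5725 0.3525 0.165 ] F [-0.77  0.15 -0.04] gap 0.0299
131 t 4.0 ee [0.5726 0.3525 0.1309] F [0.31 0.06 0.94] gap 0.03
grip t 4.5 ee [0.5731 0.3526 0.1316] F [1.95 0.42 0.5 ] gap 0.0091
0.54 t 4.9 ee [0.5397 0.3528 0.1315] F [-1.42  0.28  4.81] gap 0.0094
0.46 t 5.9 ee [0.4597 0.353  0.1315] F [-1.53  3.61  8.1 ] gap 0.0094
0.44 t 6.7 ee [0.44   0.3531 0.1315] F [0.09 3.9  6.77] gap 0.0087
0.43 t 7.2 ee [0.4298 0.3531 0.1315] F [-0.23  3.73  6.6 ] gap 0.0091
0.425 t 7.5 ee [0.4249 0.3531 0.1315] F [-0.46  4.39  7.97] gap 0.0089
0.42 t 7.8 ee [0.4242 0.3531 0.1316] F [17.54  7.26 -7.43] gap 0.0093
```

View pics/e1.png

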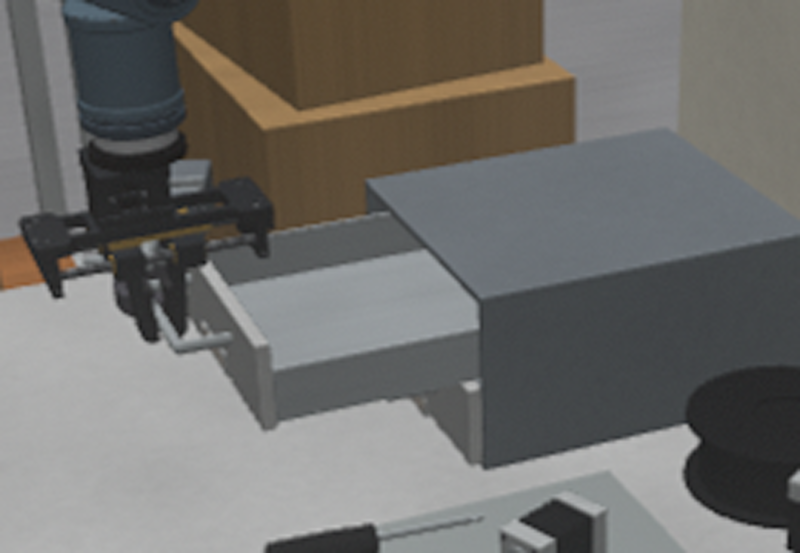

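The drawer stopped hard at x = 0.424 with 17 N, and the picture shows it fully out. I'll hold it there briefly, release, then pick and weigh the first gearhead.

```bash
cat >> h.py <<'E'
def pick(g,grip=35):
    """g=(x,y,zc,yaw): grasp, lift, return Fz change"""
    x,y,zc,yaw=g; yd=np.degrees(yaw)+90
    _,o,q=best([x,y,.15],yd)
    env.move_pose([x,y,.15],o); claw.set_gripper(.066)
    env.wait(.2); f0=np.mean([readout.get_ft_force()[2] for _ in range(1)])
    env.move_linear([x,y,zc+.004],velocity=.12); st("down")
    claw.set_gripper(0,grip); st("grip")
    env.move_linear([x,y,.15],velocity=.15); env.wait(.4)
    f=[]
    for _ in range(4): f.append(readout.get_ft_force()[2]); env.wait(.05)
    st("lift"); print("f0",round(f0,2),"dF",round(np.mean(f)-f0,2),"min gap",readout.get_finger_gap()); return np.mean(f)-f0
E
python3 - <<'E'
from h import *; from g0 import G
env.wait(.3)
env.move_linear([.4245,.3525,.1315],velocity=.05)
claw.set_gripper(.03); st("open")
env.move_linear([.4245,.3525,.22],velocity=.15)
env.move_pose([.43,.15,.22],readout.get_tool_rot()); 
a=crop("top",250,175,395,320,"p0",G)
for o in black(a): print(o[2],o[4])
pick(G[4])
crop("side",150,100,450,325,"p1")
E
```

```text
open t 9.0 ee [0.4242 0.3522 0.1312] F [-0.14  0.15  0.97] gap 0.0304
[ 0.66153943 -0.06430553] 31.22036361694336
[0.63938171 0.06915029] 24.02859115600586
[0.4536131 0.141229 ] 2.2328040599823
[0.54923956 0.00174294] 38.65970993041992
[0.42129663 0.04787771] 48.93082046508789
[ 0.42987213 -0.06296839] 63.80419158935547
down t 14.1 ee [ 0.4303 -0.0632  0.0271] F [-1.26 -1.26 -0.32] gap 0.0658
grip t 14.6 ee [ 0.4304 -0.0628  0.027 ] F [1.39 4.44 6.85] gap 0.0417
lift t 16.1 ee [ 0.4298 -0.063   0.15  ] F [-0.26  0.46 -5.43] gap 0.0413
f0 -0.45 dF -5.29 min gap 0.04134950134239009
```

View pics/p1.png

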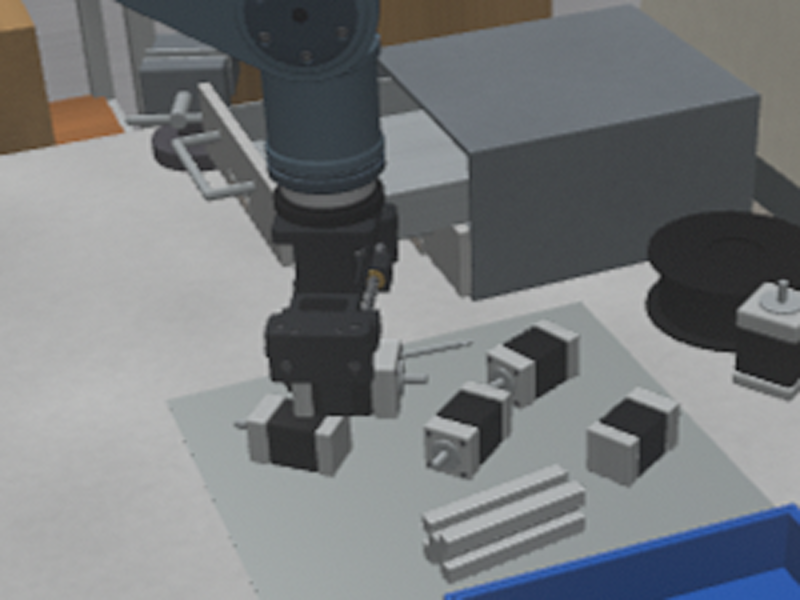

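E weighs 5.3 N, so it is finished and goes in the drawer.

```bash
cat >> h.py <<'E'
def place(x,y,z,jaw,zt=.22,op=.052):
    p=readout.get_ee_pos(); env.move_linear([p[0],p[1],zt],velocity=.2)
    _,o,q=best([x,y,zt],jaw); env.move_pose([x,y,zt],o); st("over")
    env.move_linear([x,y,z+.02],velocity=.2); env.move_linear([x,y,z],velocity=.04); st("down")
    claw.set_gripper(op); st("rel")
    env.move_linear([x,y,zt],velocity=.2)
E
python3 - <<'E'
from h import *; from g0 import G
place(.565,.4255,.1095,90)
env.move_pose([.43,.15,.22],readout.get_tool_rot())
a=crop("top",100,150,400,330,"q0",G[:4])
for o in black(a): print(o[2],o[4])
E
```

```text
over t 18.5 ee [0.5657 0.4241 0.2201] F [-0.69 -0.3  -5.89] gap 0.042
down t 19.8 ee [0.5659 0.4256 0.1109] F [-0.58 -3.43  4.16] gap 0.0417
rel t 20.1 ee [0.5649 0.4257 0.1093] F [0.04 0.36 0.74] gap 0.0518
[ 0.66153943 -0.06430553] 31.22036361694336
[0.63938171 0.06915029] 24.02859115600586
[0.50695145 0.11090054] 5.112433433532715
[0.54923956 0.00174294] 38.65970993041992
[0.42565637 0.13594563] 2.2339632511138916
[0.43539182 0.08232368] 67.4562759399414
```

View pics/q0.png

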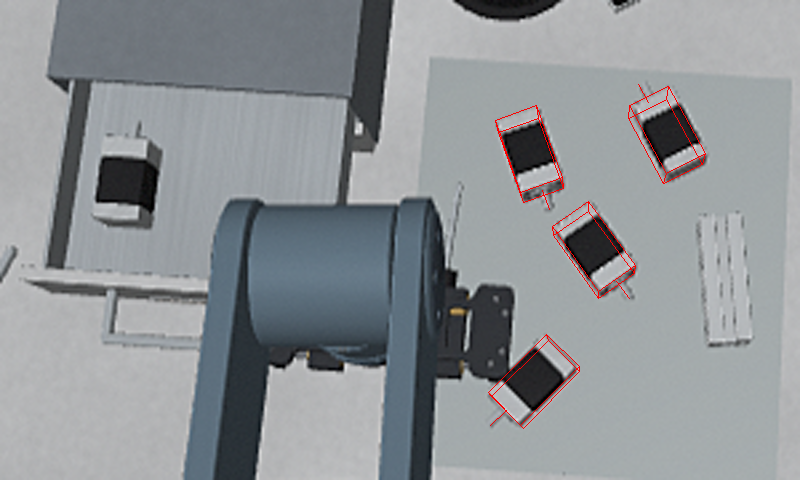

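It lies flat in the drawer with its centre at (127,183) in the crop, and the others haven't moved. Next is D.

```bash
cat >> h.py <<'E'
DS=[(.565,.3595),(.565,.2935)]; TS=[(.63,-.285),(.515,-.39),(.63,-.355),(.515,-.32)]
def job(g,nd,nt,name):
    f=pick(g)
    if readout.get_finger_gap()<.036: print("MISSED"); return
    if f<-3.5: print("HEAVY"); place(*DS[nd],.1095,90); 
    elif f<-1.2: print("LIGHT"); place(*TS[nt],.031,90,zt=.15)
    else: print("??"); return
    env.move_pose([.36,.12 if f<-3.5 else -.2,.25],readout.get_tool_rot()); st("end")
    a=crop("top",100,150,520,330,name)
    for o in black(a): print(o[2].round(4),round(o[4],1),o[3])
E
python3 - <<'E'
from h import *; from g0 import G
job(G[3],0,0,"r0")
E
```

```text
down t 24.4 ee [0.4215 0.0477 0.027 ] F [-0.72  0.65 -0.21] gap 0.0661
grip t 24.9 ee [0.4217 0.0478 0.027 ] F [0.68 2.18 5.71] gap 0.0417
lift t 26.5 ee [0.421  0.0478 0.15  ] F [ 0.39  0.06 -1.04] gap 0.0417
f0 -0.08 dF -1.6 min gap 0.04173800422195088
LIGHT
over t 28.5 ee [ 0.6299 -0.2843  0.1499] F [ 0.21  0.47 -2.51] gap 0.0416
down t 29.8 ee [ 0.6299 -0.2849  0.0311] F [-1.22  0.94  1.81] gap 0.0417
rel t 30.1 ee [ 0.6301 -0.2851  0.031 ] F [-0.02 -0.01  0.42] gap 0.052
end t 32.0 ee [ 0.3605 -0.2004  0.2498] F [-0.36 -0.24  0.08] gap 0.0522
[ 0.662 -0.064] 31.2 [42.8 44.9]
[0.6394 0.0692] 24.0 [40.4 40.3]
[0.5492 0.0017] 38.7 [41.2 42.8]
[0.4764 0.1401] 87.1 [24.5 81.5]
```

View pics/r0.png

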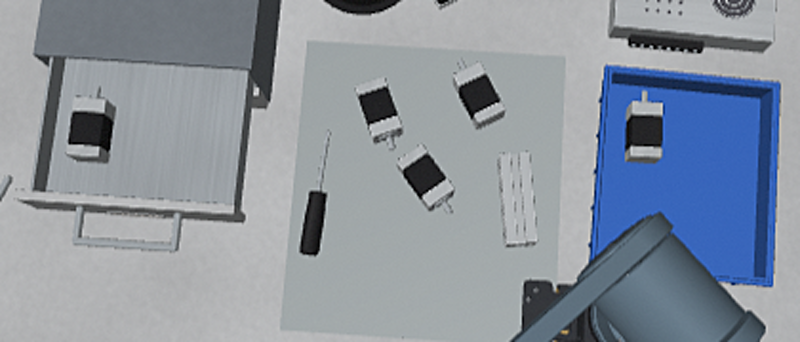

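D weighs about 2 N, so it is a light one, and it now sits in the tote at (645,130). The remaining three haven't moved. Next is C.

```bash
python3 - <<'E'
from h import *; from g0 import G
job(G[2],0,1,"r1")
E
```

```text
down t 35.0 ee [0.5497 0.0014 0.0273] F [ 0.35 -0.26  0.28] gap 0.0661
grip t 35.5 ee [0.5494 0.0013 0.027 ] F [ 0.08 -1.53  2.79] gap 0.0419
lift t 37.0 ee [0.549  0.0015 0.15  ] F [-0.45 -0.34 -4.97] gap 0.0416
f0 0.27 dF -6.75 min gap 0.04161866183263936
HEAVY
over t 39.1 ee [0.565  0.3587 0.2191] F [ 0.31 -1.13 -5.27] gap 0.0421
down t 40.4 ee [0.566  0.3596 0.1109] F [-0.32 -3.04  4.63] gap 0.0418
rel t 40.8 ee [0.5648 0.3596 0.1093] F [-0.18  0.93 -0.41] gap 0.0518
end t 42.7 ee [0.3607 0.1202 0.2501] F [-0.41 -0.69  0.41] gap 0.0516
[ 0.6615 -0.0643] 31.2 [44.  44.9]
[0.6394 0.0692] 24.0 [40.4 40.3]
[0.4918 0.1388] 84.6 [23.9 50.8]
[0.4097 0.0936] 3.6 [129.1  25.8]
[0.3767 0.056 ] 2.2 [86.8 41.6]
```

View pics/r1.png

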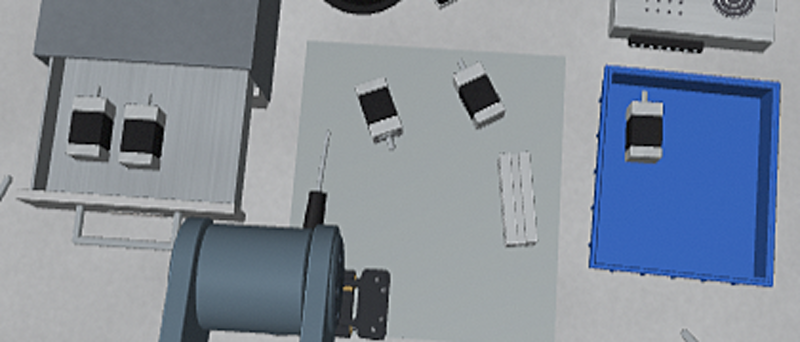

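C is heavy and now lies in the drawer beside E. Next is A.

```bash
python3 - <<'E'
from h import *; from g0 import G
job(G[0],1,1,"r2")
E
```

```text
down t 46.8 ee [0.6393 0.0689 0.0275] F [ 0.31 -0.96  0.23] gap 0.0656
grip t 47.2 ee [0.6386 0.0692 0.027 ] F [-1.31  0.92  3.71] gap 0.0416
lift t 48.8 ee [0.6385 0.069  0.15  ] F [ 0.37  0.05 -5.99] gap 0.0415
f0 0.39 dF -5.13 min gap 0.041491497353877076
HEAVY
over t 51.4 ee [0.565  0.2932 0.2195] F [ 1.02 -0.22 -4.64] gap 0.0417
down t 52.6 ee [0.5662 0.2935 0.1109] F [ 0.61 -2.02  4.73] gap 0.0416
rel t 53.0 ee [0.5647 0.2936 0.1092] F [0.14 0.02 0.36] gap 0.052
end t 54.7 ee [0.3607 0.1202 0.25  ] F [0.22 0.61 0.54] gap 0.0519
[ 0.6615 -0.0643] 31.2 [44.  44.9]
[0.493  0.1387] 84.6 [23.9 48.4]
[0.4097 0.0936] 3.6 [129.1  25.7]
[0.3767 0.056 ] 2.2 [86.8 41.6]
```

View pics/r2.png

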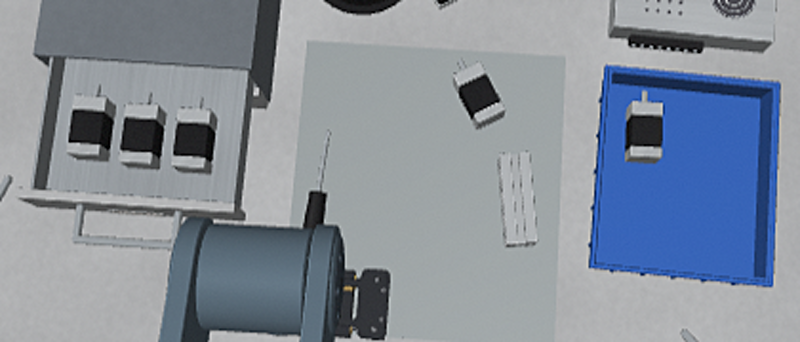

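A is heavy, so three are now in the drawer. Next is B, and if it turns out heavy I'll pause to find it a slot.

```bash
python3 - <<'E'
from h import *; from g0 import G
import h; h.DS=[]  
try: job(G[1],0,1,"r3")
except IndexError: print("heavy: held")
E
ls pics/r3.png
```

```text
down t 58.5 ee [ 0.6668 -0.061   0.0276] F [0.76 0.78 0.11] gap 0.0658
grip t 59.0 ee [ 0.6666 -0.0611  0.0272] F [-0.52 -0.82  2.98] gap 0.0417
lift t 60.6 ee [ 0.666  -0.0608  0.15  ] F [ 0.46 -0.74 -1.43] gap 0.042
f0 0.41 dF -2.42 min gap 0.04197287106821558
LIGHT
over t 62.2 ee [ 0.5157 -0.3889  0.15  ] F [ 0.6  -0.89 -1.61] gap 0.0415
down t 63.5 ee [ 0.5148 -0.3899  0.0311] F [-1.94  2.46  3.35] gap 0.0417
rel t 63.9 ee [ 0.5151 -0.3901  0.0309] F [-0.27 -0.86  0.39] gap 0.0518
end t 65.6 ee [ 0.3603 -0.2005  0.2496] F [ 0.52 -0.08  0.12] gap 0.0518
[0.4764 0.1401] 87.1 [24.5 81.5]
pics/r3.png
```

B is light and went in the tote. I'll check the scene, then shut the drawer by gripping the handle.

```bash
python3 - <<'E'
from h import *
_,o,q=best([.4243,.3525,.22],0)
env.move_pose([.36,.0,.25],o)
crop("top",90,100,530,360,"u0")
env.move_pose([.4243,.3525,.22],o); claw.set_gripper(.03)
env.move_linear([.4243,.3525,.165],velocity=.15)
env.move_linear([.4243,.3525,.131],velocity=.06); st("down")
claw.set_gripper(0,20); st("grip")
env.move_linear([.55,.3525,.131],velocity=.07); st()
for x in(.58,.588,.592,.594,.596,.598):
    env.move_linear([x,.3525,.131],velocity=.03); st(x)
    if readout.get_ft_force()[0]<-12: break
env.wait(.2); crop("side",170,60,430,240,"u1")
E
```

```text
down t 69.9 ee [0.4244 0.3525 0.131 ] F [-1.28 -0.75 -0.61] gap 0.03
grip t 70.3 ee [0.4248 0.3527 0.1315] F [ 2.25 -0.33 -0.3 ] gap 0.0091
 t 72.3 ee [0.5501 0.3523 0.1315] F [ 0.03 -2.62  4.43] gap 0.0093
0.58 t 73.4 ee [0.5801 0.3521 0.1315] F [-0.87 -2.07  4.58] gap 0.0092
0.588 t 73.8 ee [0.5886 0.3521 0.1315] F [ 1.3  -3.05  5.06] gap 0.009
0.592 t 74.1 ee [0.5924 0.3521 0.1315] F [ 0.27 -3.72  6.32] gap 0.0093
0.594 t 74.4 ee [0.5941 0.3521 0.1315] F [-0.13 -4.37  6.49] gap 0.0089
0.596 t 74.6 ee [0.5945 0.3521 0.1314] F [-6.49 -6.03 10.31] gap 0.0092
0.598 t 74.9 ee [0.5946 0.3522 0.1313] F [-14.07  -6.63  15.21] gap 0.0091
```

View pics/u0.png

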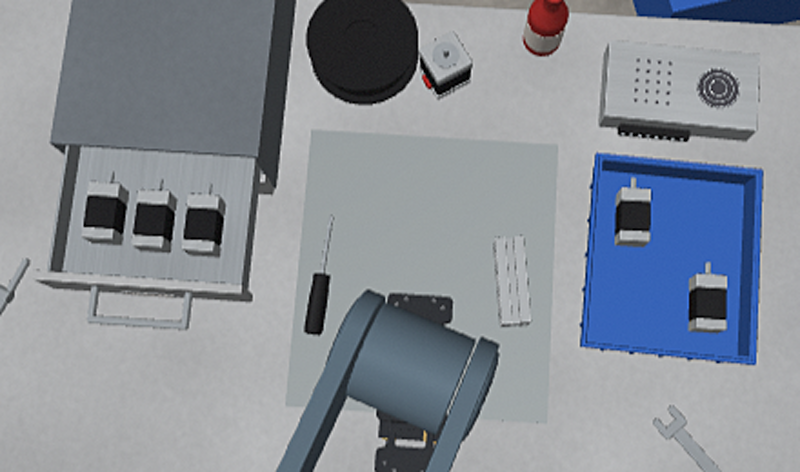

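View pics/u1.png

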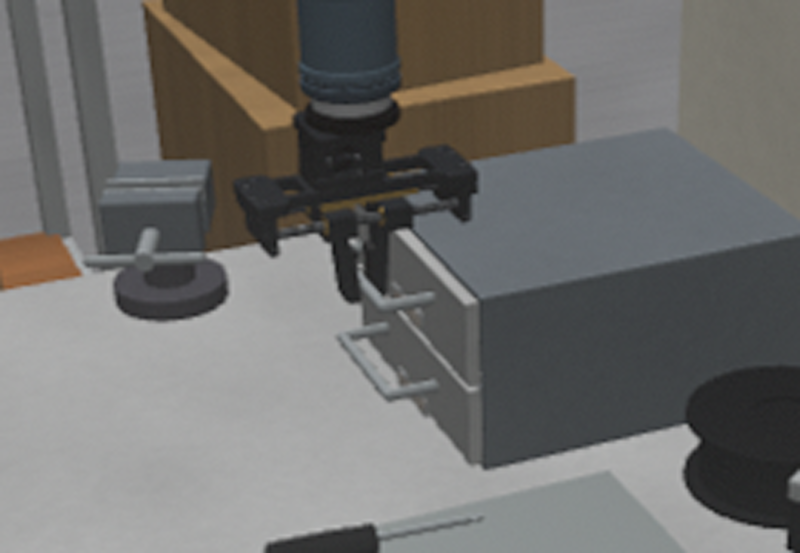

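The drawer hit its shut stop after 170 mm of travel, and its front is flush with the lower one. Now I release, clear the arm and check.

```bash
python3 - <<'E'
from h import *
env.move_linear([.5946,.3522,.131],velocity=.03); st()
claw.set_gripper(.028); st("open")
env.move_linear([.5946,.3522,.25],velocity=.12)
env.move_pose([.36,.0,.3],readout.get_tool_rot()); env.wait(.5); st()
crop("top",90,100,530,360,"v0"); crop("side",170,60,640,410,"v1")
E
```

```text
t 75.4 ee [0.594  0.3521 0.1314] F [-2.05 -2.73  6.24] gap 0.009
open t 75.8 ee [0.5944 0.3522 0.1306] F [ 0.15  0.2  -0.11] gap 0.0285
 t 79.0 ee [3.6e-01 1.0e-04 3.0e-01] F [-0.38  0.18 -0.87] gap 0.0283
```

View pics/v0.png

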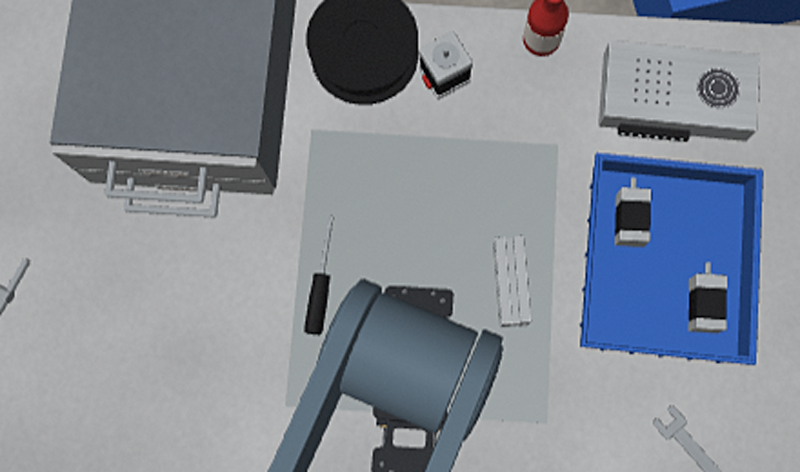

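View pics/v1.png

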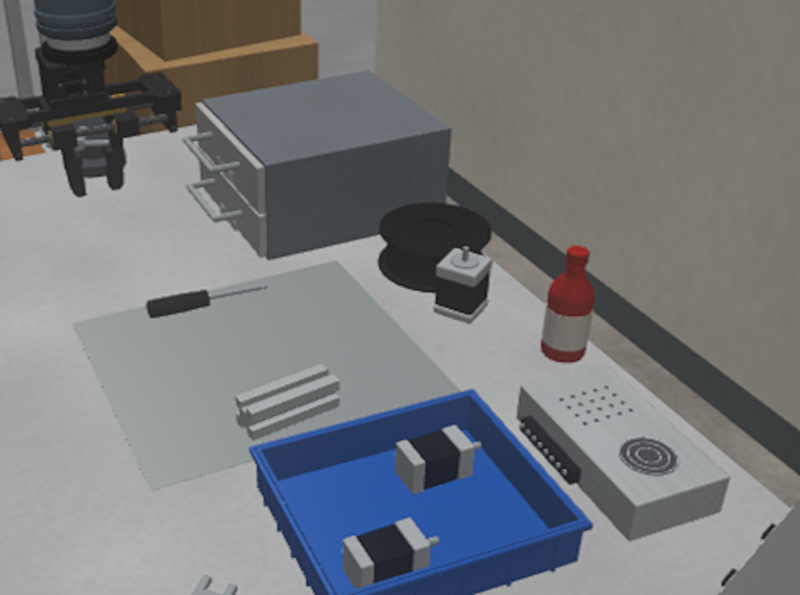

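The drawer is shut flush and the two light housings lie flat in the tote at (633,215) and (708,302). The bystanders haven't moved and the arm is clear, so I'm handing in.

```bash
python3 -c "
from h import *
workorder.job_done(); st('done')"
```

```text
the job is handed in; nothing more can be done
the job is handed in; nothing more can be done
```

The job is done and handed in at about 79 s of the 210 s allowed. There were five gearheads on the mat.

- **Sorting:** Three lifted as heavy (wrist force about 5.3, 6.8 and 5.1 N) and were laid flat in the top drawer. Two lifted as light (about 1.6 and 2.4 N) and were laid in the tote. Single force readings varied by up to about 1 N or so, but the heavy and light groups stayed well apart.
- **Drawer:** I pulled it to its stop, where it pushed back with about 17 N. It then travelled 170 mm back to a firm shut stop.
- **Last pictures:** The top drawer was flush with the lower one, both light housings lay flat in the tote, and the screwdriver, profile and other items had not visibly moved. The arm was clear of everything.
- **Not checked:** I could not see the three in the drawer once it was shut. They lay flat in the last picture before closing, and nothing jammed as it closed.

No gearhead was seen to be knocked aside and the grip never slipped noticeably. No check failed.

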